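# Centre the wobbly brass door knob on its display stand

## Task

The brass door knob has been bumped off the middle of its round blue display stand. Without gripping or lifting it, nudge it back with light fingertip taps, low down so that it does not tip over, until it stands still and upright in the middle of the stand, to within about half a centimetre. Leave the other two knobs and the paint tubs where they are.

Things in the scene. Friction and masses are not known exactly. Their poses are not given: they have to be found in the camera images.
- brass_knob: Brass door knob, upright, loose, 55 mm tall, about 250 g. Foot 36 mm wide, flat only in its middle 20 mm, so it rocks; above it a round base plate, 52 mm wide, its upright edge 4 to 13 mm above the underside: push here; neck 18 mm wide; head 46 mm wide, 27 to 55 mm up: pushed here it tends to tip. Origin: centre of its underside, z up. It starts 15 to 22 mm off the stand's middle, any direction.
- stand_top (a point): Stand of the brass knob. Blue painted disc with a white band round its foot, 84 mm in diameter, 40 mm high, screwed to the counter; this point is the centre of its flat top.
- stand_white_top (a point): Stand of the white knob. Blue painted disc with a white band round its foot, 84 mm in diameter, 40 mm high, screwed to the counter; this point is the centre of its flat top.
- stand_black_top (a point): Stand of the black knob. Blue painted disc with a white band round its foot, 84 mm in diameter, 40 mm high, screwed to the counter; this point is the centre of its flat top.
- white_knob: White ceramic door knob on steel, with the same 52 mm round plate, 4 to 13 mm above its underside, 55 mm tall overall, 250 g, loose but steady in the middle of its own stand. Origin: centre of its underside, z up. To be left alone.
- black_knob: Black door knob on dark steel, with the same 52 mm round plate, 4 to 13 mm above its underside, 53 mm tall overall, 250 g, loose but steady in the middle of its own stand. Origin: centre of its underside, z up. To be left alone.
- green_tub: Small white sample paint tub with a green lid, 58 mm in diameter at the lid, 60 mm tall, 200 g, loose on the counter. Origin: centre of its underside, z up. To be left alone.
- orange_tub: Small white sample paint tub with an orange lid, 58 mm in diameter at the lid, 60 mm tall, 200 g, loose on the counter. Origin: centre of its underside, z up. To be left alone.
Not all that is in view belongs to the job. What is shaped like the part that bears stand_top but red is not meant. Leave any pink look-alike of the brass_knob alone.

How it is judged:
By the outcome, as a careful person would: the job done as asked, in the order asked, and still so for the second after the job is handed in, with the robot touching nothing.
It also fails if it takes over 45 s, if anything falls off the work surface, if the arm or the gripper's body presses on something with over 40 N, if the wrist force passes 120 N, or if a joint passes its speed limit or range.

## Robot

A 7-joint arm with a two-finger parallel gripper is mounted at the origin on the work surface. World frame = base frame: x ahead of the robot, y to its left, z up, the work surface at z = 0. Lengths are in mm, angles in rad, forces in N, time in s.
With the tool pointing down it reaches from about 425 to 1025 mm from the base axis. Payload 3.6 kg.
Tool frame: the origin (TCP) lies at the very end of the fingers, on their centre line; the grasp point (between the pads) lies arm.grasp_offset behind it (arm.grasp_offset is the distance from the TCP to the grasp point, in mm); z points along the fingers, y is the line along which they close (so a half turn about z gives the same grasp; the last joint's range is limited). The gripper opens to 85 mm and grips with 20 to 120 N. Pads are 22 mm wide; open, the fingers measure 114 mm over their backs; the gripper's body (76 mm by 85 mm) begins 54 mm behind the grasp point. The pads swing forward as they close: fully open they stand 13 mm farther back than shut.
Start: joints at [1.014, 0.591, 0.048, 1.609, -0.033, 0.943, -0.034], TCP at [324.331, -648.413, 231.302] pointing down, gripper open.
Joint ranges: [-2.69, 2.69], [-0.47, 2.24], [-1.27, 1.36], [0.19, 2.51], [-1.53, 4.68], [0.08, 2.07], [-3.09, 3.09]. Speed limits (rad/s): [2.57, 2.57, 3.14, 3.14, 3.14, 3.14, 3.14].

## Interface

Orientations are given as a rotation vector (axis times angle).
In Python, from plant import arm gives the robot as it stands.
- The arm moves only by the tool arm_command, never from a script. Its argument "targets" is a list of rows, each an object of numbers: "hand": the closure, from 0 (fully open) to 1 (shut); "x", "y", "z": the shift along the tool's x, y, z in m; "spin": the turn about the tool's z in rad. A call has 1 to 10 rows; each row is the pose to reach, as a shift and turn from the pose commanded when the call began, along the tool's axes at that moment; what a row does not reach only later rows make up. A row lasts 1/8 s, in which the tool goes at most 62.5 mm and 10.7 degrees, less where a joint would pass 70% of its speed; a pose out of reach is approached as far as the arm can. A call with a gripper value outside its range is refused whole. The fingers move at their own pace and stop on an object; "force" is the grip in N (left out, the last holds). Time passes only in rows, so rows that repeat a pose let the fingers close. It gives the time, the measured TCP pose, the force, the opening and the grip force at its end, in the units of the state.
- arm.get_obs(): the state, without advancing time (a new reading comes with each control period).
- arm.capture(name): name is "scene" or "top" or "wrist"; returns (picture, depth): 480x640x3 uint8, blue, green, red; 480x640 float32, mm along the optical axis (not along the pixel's ray), 0 where there is no reading.
- arm.calibration(name): a dict with "camera_matrix" (3x3 intrinsics, pixels), "k1" (the pictures are not rectified: a ray, as slopes to the right and down, at radius r is drawn at 1 + k1 r^2 times it, then the intrinsics apply), "R" (3x3) and "t" (3): a world point X has camera coordinates R X + t. Camera axes: x right, y down, z forward; pixel columns grow to the right and rows downward; lengths in mm; the calibration is good to about 2 mm. A picture is of the moment at which its call begins: read the wrist's pose just before it. calibration takes no time and is no camera call; for the wrist camera it gives the pose at the moment of the call.
- arm.sign_off(): hands the job in; it is judged then, once.
Trained networks look in the newest picture that a camera, given by its name, has taken for a name from the list of things; names that differ only in an ending like _2 or _b are one class to them, and where a whole thing is asked for, a point or a joint stands for the part that bears it (a point fixed in the world has none). Each returns a list of dicts, best first, with "score" (0 to 1); they miss things now and then, are a little off and sometimes report something else, mostly with a low value. They report only what shows in the picture. A call takes as long as a camera call. They do not tell look-alikes from the thing itself.
- arm.search_frame(camera, target): "rect" ([left, top, right, bottom] in pixels, round what is visible of it).
- arm.masks_of(camera, target): "region" (480x640 bool, what is visible of it) and "rect" ([left, top, right, bottom] in pixels, round what is visible of it).
- arm.tip_of(camera, target): "location" ([row, column] in pixels: a listed point, or the origin of a listed thing).
The state is a dict: "time_s": time; "joint_positions": joint angles; "dq": joint speeds; "joint_torque": joint torques, N m; "tool_pos": TCP position; "tcp_rot": TCP orientation; "ft_force": force on the tool from outside, world axes, zero at the start; "moment": the same for the moment, N m; "opening": finger opening in mm; "grasp_force": force on a finger pad.
Only numpy, scipy, OpenCV 4.12 (cv2) and the standard library are available. Lean on these libraries where they do the work, as an engineer would, in place of code of your own. Each camera call takes 0.05 s, during which the arm holds its last target. There are 200 camera calls.

## Working session

There is one attempt and no reset: what is moved stays moved. The work goes in short steps, Python scripts to look and compute and a tool call to move; the robot and the scene stay as the last step left them, time stands still between calls to the robot, and variables do not carry over. Pictures are saved under pics/ and viewed, at most 10 in all, crops included, and the job is handed in when it is done.

Besides the shell and the picture viewer there is one more tool, called after "Emit:" as name([rows], argument=value, ...), one row to a line, values as JSON. arm_command: Moves the arm, as the interface text tells. Its arguments: {"type":"object","properties":{"targets":{"type":"array","items":{"type":"object","properties":{"hand":{"type":"number"},"x":{"type":"number"},"y":{"type":"number"},"z":{"type":"number"},"spin":{"type":"number"}}}},"force":{"type":"number"}},"required":["targets"]}

```bash
mkdir -p pics; ls; cat > h.py <<'E'
import numpy as np, cv2
from plant import arm
def ray(c,cal):
    "pixel (col,row) -> world origin, direction"
    K=np.array(cal["camera_matrix"],float);p=np.array([(c[0]-K[0,2])/K[0,0],(c[1]-K[1,2])/K[1,1]])
    q=p.copy()
    for _ in range(20): q=p/(1+cal["k1"]*(q@q))
    R=np.array(cal["R"]);t=np.array(cal["t"])
    return -R.T@t, R.T@np.array([q[0],q[1],1.])
def at_z(c,cal,z):
    o,d=ray(c,cal); return o+d*(z-o[2])/d[2]
def at_depth(c,cal,dep):
    o,d=ray(c,cal); return o+d*dep
def proj(X,cal):
    K=np.array(cal["camera_matrix"],float);x=np.array(cal["R"])@X+np.array(cal["t"]);q=x[:2]/x[2];q=q*(1+cal["k1"]*(q@q))
    return np.array([K[0,0]*q[0]+K[0,2],K[1,1]*q[1]+K[1,2]])
E
python3 - <<'E'
from h import *
o=arm.get_obs();print(o["time_s"],o["tool_pos"],o["tcp_rot"],o["opening"],arm.grasp_offset)
for n in ["scene","top"]:
    im,d=arm.capture(n);cv2.imwrite(f"pics/{n}1.png",im);np.save(f"{n}1.npy",d)
    cal=arm.calibration(n);print(n,np.round(-np.array(cal["R"]).T@np.array(cal["t"])))
    for t in ["brass_knob","stand_top"]:
        for r in arm.tip_of(n,t):
            l=r["location"];print(t,round(r["score"],2),np.round(l),np.round(at_z((l[1],l[0]),cal,40),1))
print(arm.get_obs()["time_s"])
E
```

```text
pics
0.0 [ 323.99356353 -647.64803283  230.15360034] [-3.05537147e+00 -7.21683982e-01  9.79349223e-04] 84.76540388267561 18.700000000000003
scene [1093. -155.  564.]
brass_knob 0.87 [261. 322.] [568.9 -18.3  40. ]
brass_knob 0.62 [232. 324.] [503.9   4.8  40. ]
stand_top 0.75 [222. 248.] [ 443.  -112.3   40. ]
stand_top 0.44 [261. 326.] [571.7 -11.3  40. ]
top [ 396.  -15. 1173.]
brass_knob 0.93 [302. 312.] [457.9  15.7  40. ]
brass_knob 0.59 [244. 326.] [568.2 -13.8  40. ]
stand_top 0.93 [305. 377.] [ 451.  -107.9   40. ]
stand_top 0.77 [240. 337.] [576.5 -35.6  40. ]
0.3
```

View pics/scene1.png

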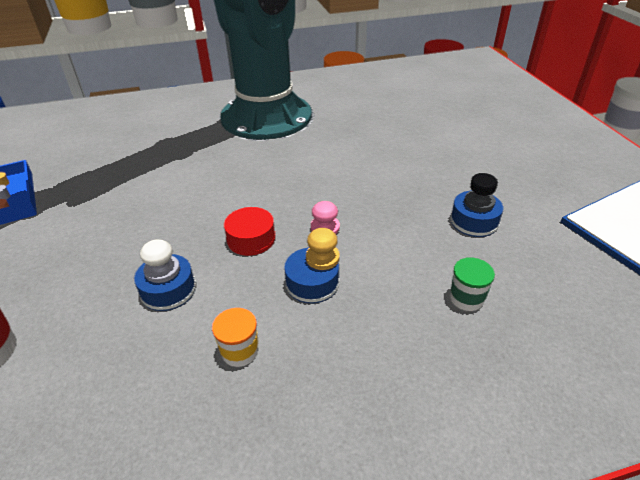

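View pics/top1.png

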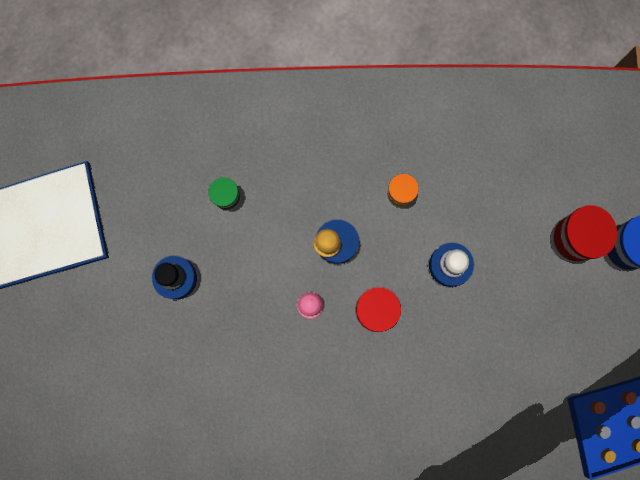

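```bash
cat >> h.py <<'E'
from scipy.optimize import minimize
from scipy.spatial.transform import Rotation as Ro
A=np.linspace(0,2*np.pi,60)
def sil(parts,x,y,cal,S=4):
    "silhouette of stacked convex parts [(r,z),...] at S x upsampling"
    m=np.zeros((480*S,640*S),np.uint8)
    for p in parts:
        pts=np.array([proj(np.array([x+r*np.cos(a),y+r*np.sin(a),z]),cal) for r,z in p for a in A],np.float32)
        h=cv2.convexHull(pts)[:,0]*S+(S-1)/2
        cv2.fillConvexPoly(m,np.int32(np.round(h)),1)
    return m>0
KNOB=[[(26,44),(26,53)],[(9,53),(9,67)],[(15,68),(21,74),(23,81),(21,88),(12,94)]]
STAND=[[(42,40),(42,7)]]
def colour(im):
    h=cv2.cvtColor(im,cv2.COLOR_BGR2HSV);H,Sa,V=[h[...,i].astype(int) for i in range(3)]
    return (H>8)&(H<32)&(Sa>110)&(V>40),(H>100)&(H<130)&(Sa>120)&(V>25)
def near(m,X,cal,rad):
    c=proj(X,cal);e=proj(X+np.array([0,rad,0]),cal);R=np.linalg.norm(e-c)
    k=np.zeros(m.shape,np.uint8);cv2.circle(k,tuple(int(v) for v in c),int(R),1,-1);return m&(k>0)
def fit(im,cal,g,s):
    b,bl=colour(im);b=near(b,np.array([g[0],g[1],70]),cal,55);bl=near(bl,np.array([s[0],s[1],30]),cal,75)
    up=lambda m:cv2.resize(m.astype(np.float32),None,fx=4,fy=4,interpolation=cv2.INTER_LINEAR)>.5
    B=up(b);L=up(bl)
    def opt(f,x0): 
        r=minimize(f,x0,method="Nelder-Mead",options=dict(initial_simplex=[x0,[x0[0]+6,x0[1]],[x0[0],x0[1]+6]],xatol=.1,fatol=1e-4));return r.x,r.fun
    k,kf=opt(lambda v:(sil(KNOB,*v,cal)^B).sum()/B.sum(),list(g))
    kb=cv2.dilate((sil(KNOB,*k,cal)|B).astype(np.uint8),np.ones((9,9)))>0
    st,sf=opt(lambda v:((sil(STAND,*v,cal)^L)&~kb).sum()/L.sum(),list(s))
    return k,kf,st,sf
def show(im,cal,k,s,name):
    o=cv2.resize(im,None,fx=4,fy=4)
    for p,x,c in ((KNOB,k,(255,0,255)),(STAND,s,(0,255,0))):
        cs,_=cv2.findContours(sil(p,*x,cal).astype(np.uint8),cv2.RETR_EXTERNAL,cv2.CHAIN_APPROX_NONE);cv2.drawContours(o,cs,-1,c,2)
    u=proj(np.array([s[0],s[1],50]),cal)*4;w=300
    x0,y0=int(max(u[0]-w,0)),int(max(u[1]-w,0));cv2.imwrite(name,o[y0:y0+2*w,x0:x0+2*w])
E
python3 - <<'E'
from h import *
for n in ["scene","top"]:
    im=cv2.imread(f"pics/{n}1.png");cal=arm.calibration(n)
    k,kf,s,sf=fit(im,cal,(570,-15),(576,-35));print(n,k,kf,s,sf,k-s)
    show(im,cal,k,s,f"pics/{n}_fit.png")
a=cv2.imread("pics/scene_fit.png");b=cv2.imread("pics/top_fit.png");cv2.imwrite("pics/fit1.png",cv2.resize(np.hstack([a,b]),(800,400)))
print(Ro.from_rotvec(arm.get_obs()["tcp_rot"]).as_matrix().round(3))
E
```

```text
scene [566.08724347 -16.18113559] 0.060470510271703116 [569.64772081 -34.49329281] 0.07127176935460267 [-3.56047735 18.31215721]
top [568.65210557 -15.14744747] 0.06603572947681838 [576.07003641 -33.73156619] 0.08126315789473684 [-7.41793084 18.58411872]
[[ 0.894  0.447 -0.   ]
 [ 0.447 -0.894  0.001]
 [-0.    -0.001 -1.   ]]
```

View pics/fit1.png

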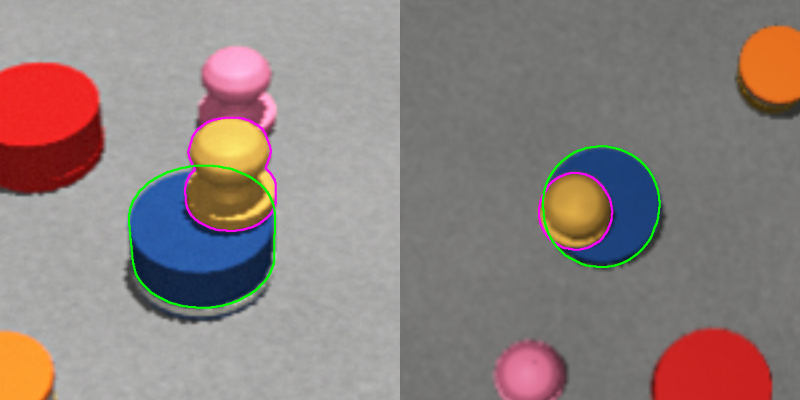

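Emit:
arm_command([
  {"hand": 1,"x": 0.51,"y": -0.52,"z": 0.02,"spin": 0.2},
  {"hand": 1,"x": 0.51,"y": -0.52,"z": 0.02,"spin": 0.2},
  {"hand": 1,"x": 0.51,"y": -0.52,"z": 0.02,"spin": 0.2},
  {"hand": 1,"x": 0.51,"y": -0.52,"z": 0.02,"spin": 0.2},
  {"hand": 1,"x": 0.51,"y": -0.52,"z": 0.02,"spin": 0.2},
  {"hand": 1,"x": 0.51,"y": -0.52,"z": 0.02,"spin": 0.2},
  {"hand": 1,"x": 0.51,"y": -0.52,"z": 0.02,"spin": 0.2},
  {"hand": 1,"x": 0.51,"y": -0.52,"z": 0.02,"spin": 0.2},
  {"hand": 1,"x": 0.51,"y": -0.52,"z": 0.02,"spin": 0.2},
  {"hand": 1,"x": 0.51,"y": -0.52,"z": 0.02,"spin": 0.2},
], force=20)

```text
time_s: 1.55
tool_pos: [516.8, -51.9, 214.5]
tcp_rot: [3.114, 0.413, 0.002]
ft_force: [1.0, -0.1, -0.3]
opening: 0.3
grasp_force: 0.0
```

Emit:
arm_command([
  {"x": 0.058,"y": -0.087},
  {"x": 0.058,"y": -0.087},
  {"x": 0.058,"y": -0.087},
])

```text
$.targets[0]: bad value
```

```bash
cat > look.py <<'E'
import sys
from h import *
tag=sys.argv[1];g=eval(sys.argv[2]);s=eval(sys.argv[3])
o=arm.get_obs();print(o["time_s"],o["tool_pos"].round(1),o["tcp_rot"].round(3),o["ft_force"].round(1))
for n in sys.argv[4:]:
    cal=arm.calibration(n);im,d=arm.capture(n);cv2.imwrite(f"pics/{n}_{tag}.png",im)
    k,kf,st,sf=fit(im,cal,g,s);print(n,k.round(1),round(kf,3),st.round(1),round(sf,3),"off",(k-st).round(1))
    show(im,cal,k,st,f"pics/{n}_{tag}_fit.png")
E
python3 look.py a "(568,-16)" "(573,-34)" wrist top; python3 - <<'E'
import cv2,numpy as np
a=cv2.imread("pics/wrist_a.png");cv2.imwrite("pics/wa.png",a)
E
```

```text
1.55 [516.8 -51.9 214.5] [3.114e+00 4.130e-01 2.000e-03] [ 1.  -0.1 -0.3]
wrist [567.1 -16.1] 0.318 [574.  -28.7] 0.247 off [-6.9 12.6]
top [568. -16.] inf [573. -34.] inf off [-5. 18.]h.py:42: RuntimeWarning: divide by zero encountered in scalar divide
  k,kf=opt(lambda v:(sil(KNOB,*v,cal)^B).sum()/B.sum(),list(g))
  np.max(np.abs(fsim[0] - fsim[1:])) <= fatol):
h.py:44: RuntimeWarning: divide by zero encountered in scalar divide
  st,sf=opt(lambda v:((sil(STAND,*v,cal)^L)&~kb).sum()/L.sum(),list(s))
```

View pics/wrist_a.png

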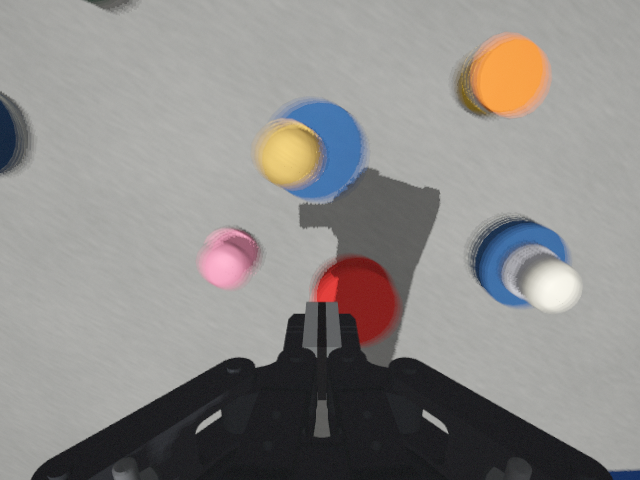

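Emit:
arm_command([
  {"hand": 1,"x": 0.059,"y": -0.085,"z": 0,"spin": 1.57},
  {"hand": 1,"x": 0.059,"y": -0.085,"z": 0,"spin": 1.57},
  {"hand": 1,"x": 0.059,"y": -0.085,"z": 0,"spin": 1.57},
  {"hand": 1,"x": 0.059,"y": -0.085,"z": 0,"spin": 1.57},
  {"hand": 1,"x": 0.059,"y": -0.085,"z": 0,"spin": 1.57},
  {"hand": 1,"x": 0.059,"y": -0.085,"z": 0,"spin": 1.57},
  {"hand": 1,"x": 0.059,"y": -0.085,"z": 0,"spin": 1.57},
  {"hand": 1,"x": 0.059,"y": -0.085,"z": 0,"spin": 1.57},
  {"hand": 1,"x": 0.059,"y": -0.085,"z": 0,"spin": 1.57},
  {"hand": 1,"x": 0.059,"y": -0.085,"z": 0,"spin": 1.57},
])

```text
time_s: 2.9
tool_pos: [550.8, 43.3, 214.2]
tcp_rot: [2.496, -1.908, 0.0]
ft_force: [0.1, 0.2, -0.2]
opening: 0.2
grasp_force: 0.0
```

Emit:
arm_command([
  {"hand": 1,"x": 0,"y": 0,"z": 0,"spin": 0},
  {"hand": 1,"x": 0,"y": 0,"z": 0,"spin": 0},
])

```text
time_s: 3.15
tool_pos: [550.8, 43.5, 214.2]
tcp_rot: [-2.495, 1.908, 0.0]
ft_force: [0.2, 0.5, -0.2]
opening: 0.1
grasp_force: 0.0
```

```bash
python3 look.py b "(568,-16)" "(573,-34)" wrist scene; python3 -c "
import cv2,numpy as np
cv2.imwrite('pics/b.png',np.hstack([cv2.resize(cv2.imread('pics/wrist_b.png'),(533,400)),cv2.resize(cv2.imread('pics/wrist_b_fit.png'),(267,400))]))"
```

```text
3.15 [550.8  43.5 214.2] [-2.495  1.908  0.   ] [ 0.2  0.5 -0.2]
wrist [567.6 -16.9] 0.061 [573.  -35.1] 0.047 off [-5.3 18.3]
scene [566.2 -16.6] 0.064 [569.1 -34.5] 0.066 off [-2.9 17.9]
```

View pics/b.png

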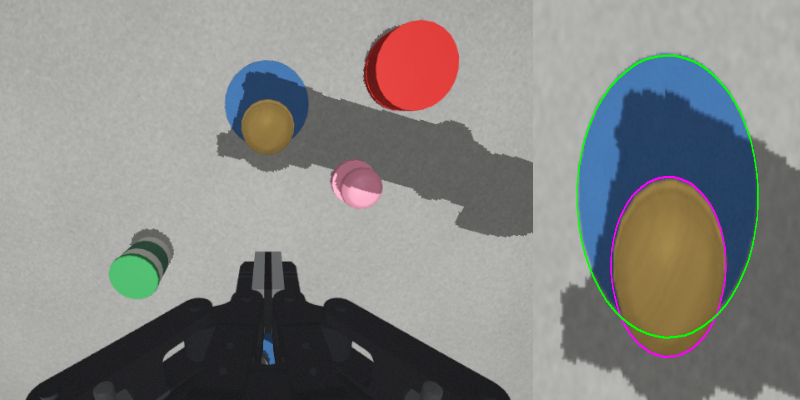

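Emit:
arm_command([
  {"hand": 1,"x": 0,"y": 0,"z": 0.06,"spin": 0},
  {"hand": 1,"x": 0,"y": 0,"z": 0.12,"spin": 0},
  {"hand": 1,"x": 0,"y": 0,"z": 0.155,"spin": 0},
  {"hand": 1,"x": 0,"y": 0,"z": 0.168,"spin": 0},
  {"hand": 1,"x": 0.008,"y": 0,"z": 0.168,"spin": 0},
  {"hand": 1,"x": 0.016,"y": 0,"z": 0.168,"spin": 0},
  {"hand": 1,"x": 0.016,"y": 0,"z": 0.168,"spin": 0},
])

```text
time_s: 4.12
tool_pos: [556.5, 26.8, 47.7]
tcp_rot: [-2.492, 1.91, -0.005]
ft_force: [-0.6, -0.4, -0.4]
opening: 0.3
grasp_force: 0.0
```

```bash
python3 look.py c "(567.6,-16.9)" "(573,-35)" wrist scene; python3 -c "
import cv2,numpy as np
cv2.imwrite('pics/c.png',np.hstack([cv2.resize(cv2.imread('pics/wrist_c.png'),(400,300)),cv2.resize(cv2.imread('pics/scene_c_fit.png'),(300,300))]))"
```

```text
4.125 [556.5  26.8  47.7] [-2.492  1.91  -0.005] [-0.6 -0.4 -0.4]
wrist [567.2 -16.7] 0.061 [572.9 -35. ] 0.036 off [-5.6 18.3]
scene [566.  -16.3] 0.065 [569.  -34.9] 0.063 off [-2.9 18.6]
```

View pics/c.png

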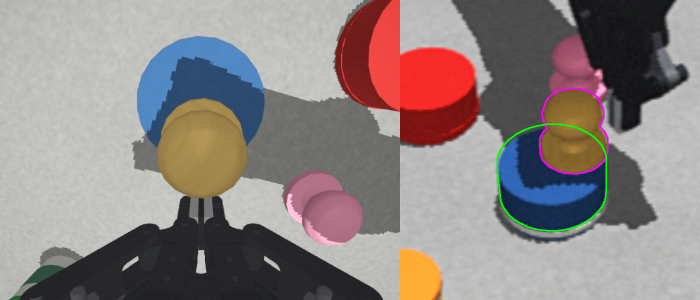

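Emit:
arm_command([
  {"hand": 1,"x": 0.003,"y": 0.0005,"z": 0.0015,"spin": 0},
  {"hand": 1,"x": 0.005,"y": 0.0005,"z": 0.0015,"spin": 0},
  {"hand": 1,"x": 0.0065,"y": 0.0005,"z": 0.0015,"spin": 0},
  {"hand": 1,"x": 0.008,"y": 0.0005,"z": 0.0015,"spin": 0},
  {"hand": 1,"x": 0.0095,"y": 0.0005,"z": 0.0015,"spin": 0},
  {"hand": 1,"x": 0.011,"y": 0.0005,"z": 0.0015,"spin": 0},
  {"hand": 1,"x": 0.0125,"y": 0.0005,"z": 0.0015,"spin": 0},
  {"hand": 1,"x": 0.014,"y": 0.0005,"z": 0.0015,"spin": 0},
  {"hand": 1,"x": 0.014,"y": 0.0005,"z": 0.0015,"spin": 0},
])

```text
time_s: 5.35
tool_pos: [558.2, 14.4, 44.6]
tcp_rot: [2.495, -1.909, 0.0]
ft_force: [-0.7, 1.0, -0.2]
opening: -0.1
grasp_force: 0.6
```

```bash
python3 look.py d "(568.5,-22)" "(573,-35)" wrist scene
```

```text
5.35 [558.2  14.4  44.6] [ 2.495 -1.909  0.   ] [-0.7  1.  -0.2]
wrist [568.3 -20.8] 0.063 [572.9 -35.4] 0.039 off [-4.6 14.6]
scene [567.2 -20.4] 0.062 [569.1 -34.9] 0.068 off [-1.9 14.5]
```

Emit:
arm_command([
  {"hand": 1,"x": 0.0015,"y": 0,"z": 0,"spin": 0},
  {"hand": 1,"x": 0.003,"y": 0,"z": 0,"spin": 0},
  {"hand": 1,"x": 0.0045,"y": 0,"z": 0,"spin": 0},
  {"hand": 1,"x": 0.006,"y": 0,"z": 0,"spin": 0},
  {"hand": 1,"x": 0.0075,"y": 0,"z": 0,"spin": 0},
  {"hand": 1,"x": 0.009,"y": 0,"z": 0,"spin": 0},
  {"hand": 1,"x": 0.0105,"y": 0,"z": 0,"spin": 0},
  {"hand": 1,"x": 0.0115,"y": 0,"z": 0,"spin": 0},
  {"hand": 1,"x": 0.0115,"y": 0,"z": 0,"spin": 0},
])

```text
time_s: 6.58
tool_pos: [561.2, 3.2, 44.6]
tcp_rot: [2.495, -1.909, 0.0]
ft_force: [0.1, 0.9, -0.1]
opening: 0.1
grasp_force: 0.4
```

```bash
python3 look.py e "(571,-31)" "(573,-35)" wrist scene; python3 -c "
import cv2,numpy as np
cv2.imwrite('pics/e.png',np.hstack([cv2.resize(cv2.imread('pics/wrist_e_fit.png'),(400,400)),cv2.resize(cv2.imread('pics/scene_e_fit.png'),(400,400))]))"
```

```text
6.575 [561.2   3.2  44.6] [ 2.495 -1.909  0.   ] [ 0.1  0.9 -0.1]
wrist [571.3 -32. ] 0.062 [573.1 -35.5] 0.051 off [-1.9  3.5]
scene [570.8 -31.9] 0.054 [569.1 -34.9] 0.09 off [1.7 3. ]
```

View pics/e.png

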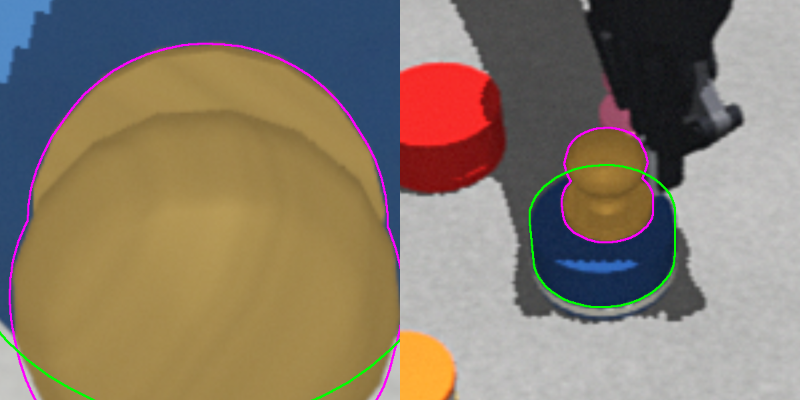

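Emit:
arm_command([
  {"hand": 1,"x": 0.0013,"y": 0,"z": 0,"spin": 0},
  {"hand": 1,"x": 0.0026,"y": 0,"z": 0,"spin": 0},
  {"hand": 1,"x": 0.0037,"y": 0,"z": 0,"spin": 0},
  {"hand": 1,"x": 0.0037,"y": 0,"z": 0,"spin": 0},
  {"hand": 1,"x": -0.006,"y": 0,"z": 0,"spin": 0},
  {"hand": 1,"x": -0.035,"y": 0,"z": 0,"spin": 0},
  {"hand": 1,"x": -0.06,"y": 0,"z": -0.06,"spin": 0},
  {"hand": 1,"x": -0.07,"y": 0,"z": -0.12,"spin": 0},
  {"hand": 1,"x": -0.07,"y": 0,"z": -0.12,"spin": 0},
  {"hand": 1,"x": -0.07,"y": 0,"z": -0.12,"spin": 0},
])

```text
time_s: 7.92
tool_pos: [542.5, 71.4, 164.7]
tcp_rot: [-2.495, 1.908, -0.0]
ft_force: [-0.3, -0.5, 0.1]
opening: -0.1
grasp_force: 0.0
```

```bash
python3 look.py f "(572,-35)" "(573,-35)" wrist scene top; python3 -c "
import cv2,numpy as np
cv2.imwrite('pics/f.png',np.hstack([cv2.resize(cv2.imread(f'pics/{n}_f_fit.png'),(266,266)) for n in ('wrist','scene','top')]))"
```

```text
7.925 [542.5  71.4 164.7] [-2.495  1.908 -0.   ] [-0.3 -0.5  0.1]
wrist [572.  -35.2] 0.067 [573.  -35.1] 0.087 off [-1.1 -0.1]
scene [571.5 -35.2] 0.055 [569. -35.] 0.081 off [ 2.5 -0.2]
top [574.  -34.2] 0.078 [575.2 -34.7] 0.113 off [-1.2  0.5]
```

View pics/f.png

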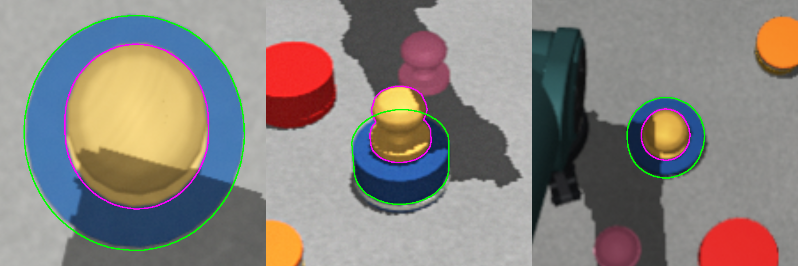

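```bash
python3 -c "
from plant import arm
print(arm.sign_off())"
```

```text
the job is handed in; nothing more can be done
None
```

The brass knob stands upright, about 1 mm off the middle of its blue stand by the wrist and top cameras; the scene camera, which looks biased by 3 mm or so, says 2.5 mm. I slid it back with slow, low pushes in three stages rather than separate taps, the other knobs and tubs were not touched, and the job is handed in at about 8 s.

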